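# Close a two-part plaster mould in the sliding-jaw clamp

### The job

The mould clamp was left locked with its jaw run up too close to the plaster half that stands against its fence: slacken the red T-knob and slide the jaw back, then stand the loose plaster half upright on the bed in front of the other, split face to split face with its keys towards the sockets and the sides in line. Run the jaw up until the mould is fully shut with no gap anywhere between fence, the two halves and jaw, and turn the knob clockwise until it is hard tight, so that the jaw is locked. Plaster chips, so set it down gently, never drop it or let a half fall over, and leave the clay shell, the spray cans and the wooden form where they are.

Things in the scene. Friction and masses are not known exactly. Their poses are not given: they have to be found in the camera images.
- clamp: Mould clamp fixed to the bench: plywood bed 390 x 120 mm with a T-track down its middle, a wooden fence (100 wide, top 103 mm above the bench) across one end, a sliding jaw. Origin: at bench level on the centre line, in the plane of the fence face that looks at the jaw. x runs along the track from fence to jaw, y across, z up; bed from x = -35 to +355 mm, its top at z = 18 mm.
- jaw (a joint): Opening: m from fence face to jaw face, 0 to 0.235; 0.110 with the mould shut. Jaw: wooden plate 14 mm thick, 100 wide, top 102 mm above the bench, on a blue block (62 wide, top 66 mm above the bench) that ends 102 mm behind the jaw face. It slides with about 2 N when the knob is slack and holds 35 N (knob at 1.15) to over 50 N (hard home).
- knob (a joint): Turn of the T-knob in rad, growing clockwise seen from above, between stops: 0 fully slack, 1.5 hard home; with 0 the bar lies along the track. Below 0.45 the jaw is free, from about 0.5 the bolt bites, above 1.15 it is tight. Turning takes 0.14 N m slack, about 0.25 N m near home; let go hard home it eases back to about 1.37. It starts tight (1.2 to 1.4).
- knob_grip (a point): Centre of the red T-bar of the knob, on its vertical axis, on the clamp's centre line 62 mm behind the jaw face, 92 mm above the bench. Bar 74 mm long (this frame's x), 16 wide (its y), 22 high; the washer on the block is 12 mm below the bar, and its ends pass 11 mm clear of the jaw plate. It travels with the jaw, which can be drawn and pushed by it.
- half_a_centre (a point): Centre (half-way up) of the white plaster half standing loose on the bed with its back to the fence: 55 mm thick (x), 64 wide (y), 110 high, about 0.36 kg. Axes parallel to the clamp's. Its split face is its +x face, open to the vase cavity, with two sockets in the foot 20 wide, 22 high, 8 deep, 18 mm either side of the middle.
- half_b_centre (a point): Centre (half-way up) of the loose white plaster half upright on the bench: 55 mm thick (x), 64 wide (y; plain sides to grip), 110 high, about 0.36 kg. Split face: its -x face, with two half-round keys 5 mm proud that centre themselves in the sockets if within 3 mm in line. Back: +x. Shut: axes parallel to the clamp's, centre 82.5 mm from the fence, 73 mm above the bench.
- clay_centre (a point): Bystander: reddish clay arch shell, 110 long (x), 84 wide, 43 high; a point 22 mm above the bench at its middle. It stands on the left or the right of the clamp, with the loose plaster half on the other side.
- can_white_centre (a point): Bystander: white spray can with a yellow cap, 65 mm across, 194 high; its centre, half-way up. One can stands close beside each long edge of the clamp.
- can_black_centre (a point): Bystander: black spray can, 65 mm across, 194 high; its centre, half-way up.
- form_centre (a point): Bystander: wooden half-round form lying on its flat base, 150 long (x), 62 wide, 57 high; its centre.

How it is judged:
On the way, in this order (a step that is already met when the one before it is completed fails the run):
1. the knob has been slackened so that the jaw is free (value of joint knob below 0.45 rad), for 0.1 s.
2. the loose half stands upright on the bed between the other half and the jaw (x of half_b_centre in the frame of clamp between 0.078 and 0.165 m and y of half_b_centre in the frame of clamp between -0.03 and 0.03 m and z of half_b_centre in the frame of clamp between 0.068 and 0.077 m and angle between half_b_centre's own z axis and vertical below 0.1 rad), for 0.2 s.
At the end, for the whole second after the job is handed in: Both halves upright on the bed (0.05 rad): one within 3 mm of the fence, the other shut on it, centre within 3.5 mm of 82.5 mm from the fence, in line within 4 mm sideways and 0.06 rad; jaw bearing on it (opening 107 to 113.5 mm), knob tight (1.15 rad or more) (x of half_a_centre in the frame of clamp between 0.0245 and 0.0305 m and x of half_b_centre in the frame of clamp between 0.079 and 0.086 m and y of half_b_centre in the frame of half_a_centre between -0.004 and 0.004 m and z of half_b_centre in the frame of clamp between 0.069 and 0.077 m and angle between the x axis of half_b_centre and the x axis of half_a_centre, either way round below 0.06 rad and angle between each of half_b_centre, half_a_centre's own z axis and vertical below 0.05 rad and value of joint jaw between 0.107 and 0.1135 m and value of joint knob above 1.15 rad); the robot touches nothing.
It fails at once if the clay shell, a spray can or the wooden form is knocked or shifted by more than 25 mm (distance of any of clay_centre, can_white_centre, can_black_centre, form_centre from where it was at the start of the episode above 0.025 m).
It fails at once if a plaster half falls over (angle between any of half_a_centre, half_b_centre's own z axis and vertical above 0.6 rad).
It fails at once if the loose half is let fall (faster than 0.5 m/s while no finger touches it) (linear speed of half_b above 0.5 m/s and contact force between the fingers and half_b below 0.2 N).
It also fails if it takes over 64 s, if anything falls off the work surface, if the arm or the gripper's body presses on something with over 40 N, if the wrist force passes 120 N, or if a joint passes its speed limit or range.

### The arm

A 7-joint arm with a two-finger parallel gripper is mounted at the origin on the work surface. World frame = base frame: x ahead of the robot, y to its left, z up, the work surface at z = 0. Lengths are in m, angles in rad, forces in N, time in s.
With the tool pointing down it reaches from about 0.4 to 0.85 m from the base axis. Payload 10.4 kg.
Tool frame: the origin (TCP) lies midway between the tips of the shut fingers; the grasp point (between the pads) lies 19 mm behind it; z points along the fingers, y is the line along which they close (so a half turn about z gives the same grasp; the last joint's range is limited). The gripper opens to 87 mm and grips with 3 to 60 N. Pads are 19 mm wide; open, the fingers measure 117 mm over their backs; the gripper's body (75 mm by 190 mm) begins 51 mm behind the grasp point.
Start: joints at [-1.247, 0.332, -0.065, 1.46, 0.022, 1.35, -0.088], TCP at [0.212, 0.588, 0.223] pointing down, gripper open.
Joint ranges: [-2.6, 2.6], [-0.5, 2.12], [-1.47, 1.34], [0.16, 2.42], [-1.27, 4.41], [0.06, 2.06], [-2.6, 2.6]. Speed limits (rad/s): [2.22, 2.22, 2.79, 2.79, 3.14, 3.14, 3.14].

### API

Orientations are given as a unit quaternion [x, y, z, w].
In Python, from bench import r gives the robot as it stands.
- The arm moves only by the tool arm_command, never from a script. Its arguments are lists of equal length, an entry for each row: "xyz": the shift along the world's x, y, z in m, a list of three; "rot": the turn, a rotation vector about the world's x, y, z in rad, a list of three. In form: {"xyz": [[tx, ty, tz], ...], "rot": [[ax, ay, az], ...]}. A call has 1 to 20 rows; each row is the pose to reach, as a shift and turn from the pose commanded when the call began; what a row does not reach only later rows make up. A row lasts 1/12 s, in which the tool goes at most 41.7 mm and 7.16 degrees, less where a joint would pass 70% of its speed; a pose out of reach is approached as far as the arm can. A call with a gripper value outside its range is refused whole. "grip" is the opening, from 0 (shut) to 1 (fully open), set as the call begins (left out, the last holds). The fingers move at their own pace and stop on an object; "squeeze" is the grip in N (left out, the last holds). Time passes only in rows, so rows that repeat a pose let the fingers close. It gives the time, the measured TCP pose, the force, the opening and the grip force at its end, in the units of the state.
- r.read_state(): the state, without advancing time (a new reading comes with each control period).
- r.camera(name): name is "side" or "top" or "wrist"; returns the picture (480x640x3 uint8, red, green, blue); there is no depth.
- r.camera_model(name): a dict with "fx", "fy", "cx", "cy" (pixels), "k1" (the pictures are not rectified: a ray, as slopes to the right and down, at radius r is drawn at 1 + k1 r^2 times it, then the intrinsics apply), "T" (4x4, takes a point from camera to world coordinates). Camera axes: x right, y up, looking along -z (the intrinsics and any distortion apply to the point x, -y, -z); pixel columns grow to the right and rows downward; lengths in m; the calibration is good to about 2 mm. A picture is of the moment at which its call begins: read the wrist's pose just before it. camera_model takes no time and is no camera call; for the wrist camera it gives the pose at the moment of the call.
- r.close_job(): hands the job in; it is judged then, once.
Trained networks look in the newest picture that a camera, given by its name, has taken for a name from the list of things; names that differ only in an ending like _2 or _b are one class to them, and where a whole thing is asked for, a point or a joint stands for the part that bears it (a point fixed in the world has none). Each returns a list of dicts, best first, with "conf" (0 to 1); they miss things now and then, are a little off and sometimes report something else, mostly with a low value. They report only what shows in the picture. A call takes as long as a camera call.
- r.look_for(label, camera): "at" ([x, y, z] in m, in the coordinates of the camera as it stood for that picture, good to about 4 mm: the middle of the surface that is visible of it).
- r.spot_point(label, camera): "at" ([x, y, z] in m, in the coordinates of the camera as it stood for that picture, good to about 4 mm: a listed point, or the origin of a listed thing).
The state is a dict: "time": time; "joint_positions": joint angles; "joint_vel": joint speeds; "joint_torque": joint torques, N m; "ee_pos": TCP position; "eef_rot": TCP orientation; "ft_force": force on the tool from outside, world axes, zero at the start; "torque": the same for the moment, N m; "width": finger opening in m; "grip_force": force on a finger pad.
Only numpy, scipy, OpenCV 4.12 (cv2) and the standard library are available. Lean on these libraries where they do the work, as an engineer would, in place of code of your own. Each camera call takes 0.05 s, during which the arm holds its last target. There are 200 camera calls.

## Working session

There is one attempt and no reset: what is moved stays moved. The work goes in short steps, Python scripts to look and compute and a tool call to move; the robot and the scene stay as the last step left them, time stands still between calls to the robot, and variables do not carry over. Pictures are saved under pics/ and viewed, at most 10 in all, crops included, and the job is handed in when it is done.

Besides the shell and the picture viewer there is one more tool, called after ">>>" as a command line: name --argument value ..., lists and objects as JSON in quotes. arm_command: Moves the arm, as the interface text tells. Its arguments: {"type":"object","properties":{"xyz":{"type":"array"},"rot":{"type":"array"},"grip":{"type":"number"},"squeeze":{"type":"number"}},"required":["xyz","rot"]}

```bash
mkdir -p pics; cat > h.py <<'E'
import numpy as np, cv2
from bench import r
from scipy.spatial.transform import Rotation as R
np.set_printoptions(precision=4,suppress=True)
def snap(n,f=None):
    im=r.camera(n)
    if f: cv2.imwrite('pics/'+f,im[:,:,::-1])
    return im
def find(fn,l,cam,k=2):
    T=np.array(r.camera_model(cam)['T'])
    for d in getattr(r,fn)(l,cam)[:k]:
        p=T@np.r_[d['at'],1]; print(cam,fn,l,round(d['conf'],2),p[:3])
def ray(cam,u,v,z):
    m=r.camera_model(cam);T=np.array(m['T'])
    p=cv2.undistortPoints(np.array([[[u,v]]],float),np.array([[m['fx'],0,m['cx']],[0,m['fy'],m['cy']],[0,0,1]]),np.array([m['k1'],0,0,0,0.]))[0,0]
    d=T[:3,:3]@np.array([p[0],-p[1],-1]);o=T[:3,3]
    return o+d*(z-o[2])/d[2]
def st():
    s=r.read_state();print('t',s['time'],'p',np.array(s['ee_pos']),'R\n',R.from_quat(s['eef_rot']).as_matrix(),'w',s['width'],s['grip_force'],'q',np.array(s['joint_positions']))
E
python3 - <<'E'
from h import *
snap('top','t1.png');snap('side','s1.png');st()
for l in ['clamp','knob_grip','half_a_centre','half_b_centre','clay_centre','can_white_centre','can_black_centre','form_centre']:
    find('spot_point',l,'top')
for l in ['knob_grip','half_a_centre','half_b_centre']: find('spot_point',l,'side')
E
```

```text
t 0.1 p [0.2123 0.5875 0.2219] R
 [[-0.9405  0.3399 -0.0003]
 [ 0.3399  0.9405 -0.0012]
 [-0.0001 -0.0012 -1.    ]] w 0.08725523151328428 0.0 q [-1.2466  0.3328 -0.0647  1.4608  0.0216  1.3499 -0.0885]
top spot_point clamp 0.31 [ 0.4279 -0.136   0.0966]
top spot_point knob_grip 0.71 [ 0.5666 -0.0084  0.0952]
top spot_point knob_grip 0.48 [ 0.6866 -0.1165  0.0956]
top spot_point half_a_centre 0.63 [ 0.5555 -0.1279  0.0746]
top spot_point half_b_centre 0.92 [0.4883 0.3417 0.0542]
top spot_point clay_centre 0.87 [ 0.4927 -0.3328  0.0196]
top spot_point can_white_centre 0.82 [ 0.4261 -0.138   0.096 ]
top spot_point can_black_centre 0.76 [ 0.6862 -0.1194  0.0965]
top spot_point form_centre 0.56 [0.6656 0.3626 0.025 ]
top spot_point form_centre 0.53 [0.4855 0.3388 0.0492]
side spot_point knob_grip 0.89 [ 0.5643 -0.0144  0.0905]
side spot_point half_a_centre 0.8 [ 0.5561 -0.133   0.0767]
side spot_point half_a_centre 0.37 [ 0.6858 -0.1204  0.0968]
side spot_point half_b_centre 0.66 [0.4859 0.3353 0.0548]
```

View pics/t1.png

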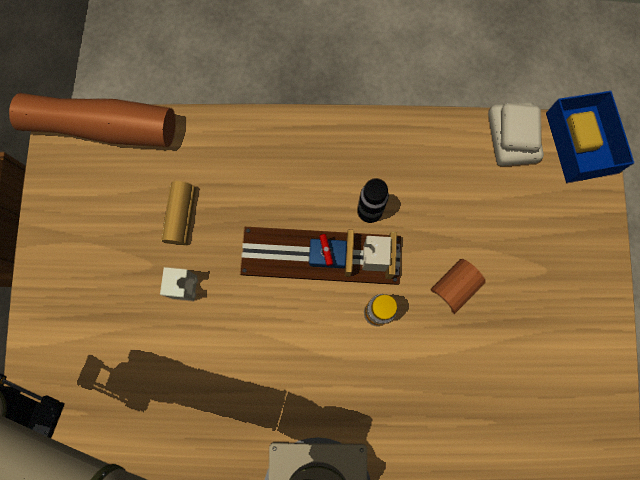

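View pics/s1.png

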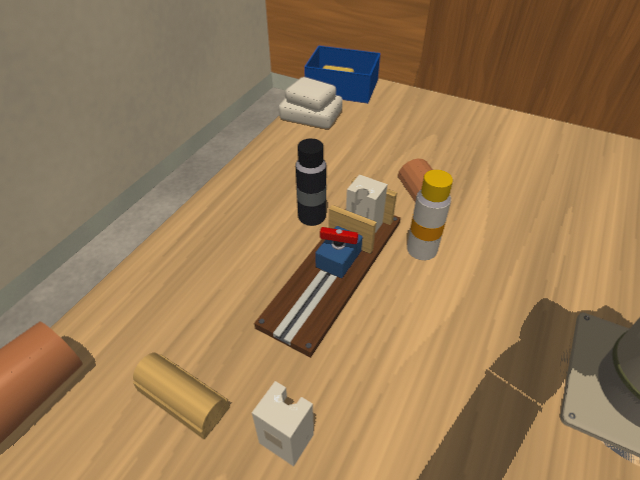

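Top view: the clamp runs roughly along world +y from the fence (x-px 395) to the track end (243). Half b is at (182,284) with its split face to the right, towards −y. The white can is at (383,308) and the black can at (373,200). I'll take finer pixels from one composite crop.

```bash
python3 - <<'E'
from h import *
im=cv2.imread('pics/t1.png')
a=cv2.resize(im[218:293,235:420],None,fx=4,fy=4,interpolation=cv2.INTER_CUBIC)
b=cv2.resize(im[255:310,150:220],None,fx=5,fy=5,interpolation=cv2.INTER_CUBIC)
c=np.zeros((a.shape[0]+b.shape[0],740,3),np.uint8);c[:300]=a;c[300:300+b.shape[0],:b.shape[1]]=b
cv2.imwrite('pics/c1.png',c)
# red bar axis
hsv=cv2.cvtColor(im,cv2.COLOR_BGR2HSV);m=((hsv[...,0]<6)|(hsv[...,0]>174))&(hsv[...,1]>190)&(hsv[...,2]>90)
m[:, :300]=0;m[:,350:]=0;m[:220]=0;m[290:]=0
v,u=np.nonzero(m);print(len(u),cv2.minAreaRect(np.c_[u,v].astype(np.float32)))
P=np.array([ray('top',x,y,.1) for x,y in zip(u,v)])[:,:2];w,V=np.linalg.eigh(np.cov(P.T));print(P.mean(0),V[:,1],w)
E
```

```text
170 ((325.5000305175781, 249.00001525878906), (30.802024841308594, 6.305926322937012), 75.96376037597656)
[ 0.5649 -0.01  ] [-0.9678 -0.2519] [0.     0.0005]
```

View pics/c1.png

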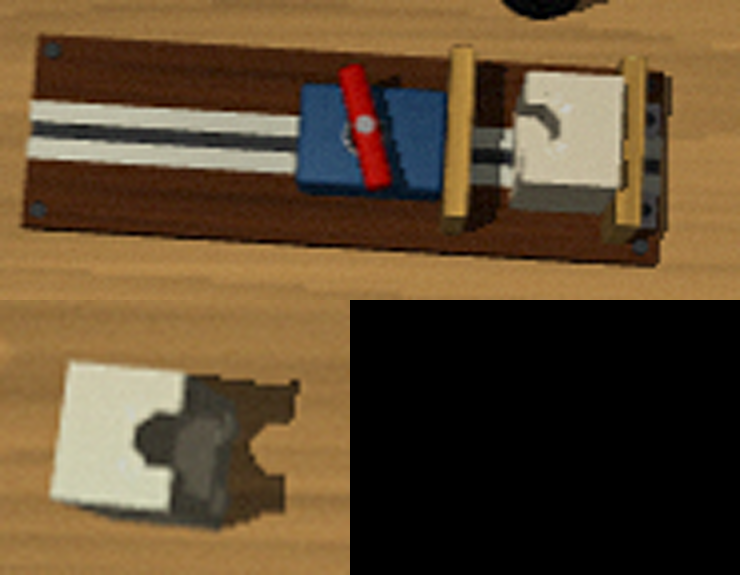

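Bed corners in the crop are (38,37), (22,228), (657,266) and (668,73). Half b's top corners are (68,361), (187,373), (170,511) and (51,498). Half a's top is at (527,71)–(620,185).

```bash
python3 - <<'E'
from h import *
A=lambda u,v,z: ray('top',235+(u-1.5)/4,218+(v-1.5)/4,z)[:2]
B=lambda u,v,z: ray('top',150+(u-2)/5,255+(v-302)/5,z)[:2]
TL,BL,BR,TR=[A(*c,.018) for c in [(38,37),(22,228),(657,266),(668,73)]]
ex=(TL+BL-TR-BR);L=np.linalg.norm(ex)/2;ex/=2*L;print('bed',L,np.linalg.norm(TL-BL),'ex',ex,'yaw',np.arctan2(ex[1],ex[0]))
C=(TL+BL+TR+BR)/4; O=C-.160*ex;print('O',O)
ey=np.array([-ex[1],ex[0]])
def f(p): d=p-O;return np.array([d@ex,d@ey])
q=[B(*c,.11) for c in [(68,361),(187,373),(170,511),(51,498)]]
e=(q[0]+q[3]-q[1]-q[2]);print('b',np.mean(q,0),'yaw',np.arctan2(e[1],e[0]),np.linalg.norm(q[0]-q[1]),np.linalg.norm(q[0]-q[3]))
e=q[0]-q[3]; print('b yaw from side',np.arctan2(-e[0],e[1])+0,e)
qa=[A(*c,.128) for c in [(527,71),(625,77),(620,185),(517,182)]];print('a',np.mean(qa,0),f(np.mean(qa,0)))
print('knob',f(np.array([.5649,-.01])),'jaw face',[f(A(*c,.102)) for c in [(474,47),(466,218)]])
print('cans',f(np.array([.426,-.138])),f(np.array([.686,-.118])))
d=np.array([.9678,.2519]);print('bar yaw',np.arctan2(d[1],d[0]))
E
```

```text
bed 0.3900862484502653 0.11992407338036512 ex [0.0451 0.999 ] yaw 1.5256555220103485
O [ 0.5567 -0.1583]
b [0.4816 0.3387] yaw 1.487850161650528 0.05665285577278215 0.06380793651521699
b yaw from side -1.6320626046500122 [ 0.0637 -0.0039]
a [ 0.5597 -0.1285] [ 0.0299 -0.0017]
knob [ 0.1486 -0.0015] jaw face [array([ 0.0871, -0.0512]), array([0.0866, 0.0492])]
cans [0.0144 0.1315] [ 0.0461 -0.1274]
bar yaw 0.2546312943735818
```

>>> arm_command --xyz '[[0.352,-0.598,-0.02],[0.352,-0.598,-0.02],[0.352,-0.598,-0.02],[0.352,-0.598,-0.02],[0.352,-0.598,-0.02],[0.352,-0.598,-0.02],[0.352,-0.598,-0.02],[0.352,-0.598,-0.02],[0.352,-0.598,-0.02],[0.352,-0.598,-0.02],[0.352,-0.598,-0.02],[0.352,-0.598,-0.02],[0.352,-0.598,-0.02],[0.352,-0.598,-0.02],[0.352,-0.598,-0.02],[0.352,-0.598,-0.02],[0.352,-0.598,-0.02],[0.352,-0.598,-0.02],[0.352,-0.598,-0.02],[0.352,-0.598,-0.02]]' --rot '[[0,0,-2.54],[0,0,-2.54],[0,0,-2.54],[0,0,-2.54],[0,0,-2.54],[0,0,-2.54],[0,0,-2.54],[0,0,-2.54],[0,0,-2.54],[0,0,-2.54],[0,0,-2.54],[0,0,-2.54],[0,0,-2.54],[0,0,-2.54],[0,0,-2.54],[0,0,-2.54],[0,0,-2.54],[0,0,-2.54],[0,0,-2.54],[0,0,-2.54]]' --grip 0.5

```text
time: 2.32
ee_pos: [0.5645, -0.0109, 0.2025]
eef_rot: [0.99, 0.143, -0.0, 0.0]
ft_force: [0.3, 0.6, 0.6]
width: 0.0432
grip_force: 0.0
```

```bash
python3 - <<'E'
from h import *
im=snap('wrist','w1.png');st()
find('spot_point','knob_grip','wrist')
hsv=cv2.cvtColor(im,cv2.COLOR_RGB2HSV);m=((hsv[...,0]<6)|(hsv[...,0]>174))&(hsv[...,1]>190)&(hsv[...,2]>60)
n,lab,s,c=cv2.connectedComponentsWithStats(m.astype(np.uint8));i=1+s[1:,4].argmax();print(s[i])
v,u=np.nonzero(lab==i)
P=np.array([ray('wrist',x,y,.103)[:2] for x,y in zip(u[::7],v[::7])]);print(cv2.minAreaRect(P.astype(np.float32)*1000))
w,V=np.linalg.eigh(np.cov(P.T));print(P.mean(0),V[:,1],np.arctan(V[1,1]/V[0,1]))
E
```

```text
t 2.3667 p [ 0.5645 -0.0105  0.2025] R
 [[ 0.9615  0.2748 -0.    ]
 [ 0.2748 -0.9615 -0.0002]
 [-0.0001  0.0002 -1.    ]] w 0.043479937218024144 0.0 q [-0.6135  0.2332  0.645   1.6835 -0.1456  1.2735 -1.2312]
wrist spot_point knob_grip 0.66 [ 0.5661 -0.0099  0.0937]
[ 312  178   24  102 1868]
((568.3082275390625, -12.190423965454102), (74.51161193847656, 14.828268051147461), 15.176395416259766)
[ 0.5701 -0.0121] [-0.9677 -0.2521] 0.2548748296133563
```

View pics/w1.png

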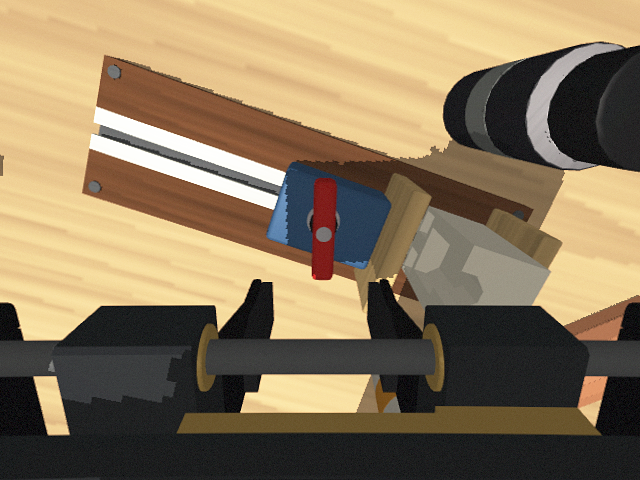

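The red bar lies at px (323,228), in line with the midpoint between the fingers. The jaw is close against half a. Descending now.

>>> arm_command --xyz '[[0.0015,0,-0.035],[0.0015,0,-0.07],[0.0015,0,-0.1],[0.0015,0,-0.122],[0.0015,0,-0.122],[0.0015,0,-0.122]]' --rot '[[0,0,-0.025],[0,0,-0.025],[0,0,-0.025],[0,0,-0.025],[0,0,-0.025],[0,0,-0.025]]'

```text
time: 2.92
ee_pos: [0.5654, -0.0102, 0.0804]
eef_rot: [0.991, 0.136, -0.001, 0.0]
ft_force: [-0.0, -0.5, 2.6]
width: 0.0435
grip_force: 0.0
```

>>> arm_command --xyz '[[0,0,0],[0,0,0],[0,0,0],[0,0,0],[0,0,0]]' --rot '[[0,0,0],[0,0,0],[0,0,0],[0,0,0],[0,0,0]]' --grip 0 --squeeze 45

```text
time: 3.33
ee_pos: [0.567, -0.0113, 0.0816]
eef_rot: [0.991, 0.134, 0.001, 0.001]
ft_force: [5.8, -12.6, -2.7]
width: 0.0181
grip_force: 6.7
```

>>> arm_command --xyz '[[0,0,0],[0,0,0]]' --rot '[[0,0,0],[0,0,0]]'

```text
time: 3.5
ee_pos: [0.5672, -0.0125, 0.0815]
eef_rot: [0.991, 0.134, 0.002, 0.001]
ft_force: [4.3, -7.0, 0.4]
width: 0.0158
grip_force: 45.0
```

>>> arm_command --xyz '[[0,-0.001,0],[0,-0.002,0],[0,-0.002,0],[0,-0.002,0],[0,-0.002,0],[0,-0.002,0],[0,-0.002,0],[0,-0.002,0],[0,-0.002,0],[0,-0.002,0],[0,-0.002,0],[0,-0.002,0],[0,-0.002,0],[0,-0.002,0],[0,-0.002,0],[0,-0.002,0]]' --rot '[[0,0,0.05],[0,0,0.15],[0,0,0.25],[0,0,0.35],[0,0,0.45],[0,0,0.55],[0,0,0.65],[0,0,0.75],[0,0,0.85],[0,0,0.95],[0,0,1.05],[0,0,1.15],[0,0,1.22],[0,0,1.22],[0,0,1.22],[0,0,1.22]]'

```text
time: 4.83
ee_pos: [0.5664, -0.0119, 0.0816]
eef_rot: [0.735, 0.678, 0.001, 0.0]
ft_force: [-1.5, -0.1, 6.2]
width: 0.0158
grip_force: 45.0
```

```bash
python3 - <<'E'
from h import *
st();print(r.read_state()['torque'],r.read_state()['ft_force'])
E
```

```text
t 4.8333 p [ 0.5664 -0.0119  0.0816] R
 [[ 0.0803  0.9968  0.0013]
 [ 0.9968 -0.0803  0.0006]
 [ 0.0007  0.0012 -1.    ]] w 0.0157600513361533 45.01386442221701 q [-0.391   0.3371  0.3938  1.8005 -0.1491  1.0317 -0.0209]
[0.0782 0.4958 0.1421] [-1.4878 -0.0807  6.2371]
```

>>> arm_command --xyz '[[0.0005,0.01,0],[0.001,0.025,0],[0.002,0.04,0],[0.003,0.055,0],[0.003,0.07,0],[0.004,0.085,0],[0.005,0.1,0],[0.005,0.115,0],[0.006,0.125,0],[0.006,0.125,0],[0.006,0.125,0]]' --rot '[[0,0,0],[0,0,0],[0,0,0],[0,0,0],[0,0,0],[0,0,0],[0,0,0],[0,0,0],[0,0,0],[0,0,0],[0,0,0]]'

```text
time: 5.75
ee_pos: [0.5724, 0.1145, 0.0816]
eef_rot: [0.735, 0.679, 0.001, -0.0]
ft_force: [-1.2, 1.1, 7.4]
width: 0.0154
grip_force: 45.0
```

```bash
python3 - <<'E'
from h import *
s=r.read_state();print(np.array(s['ee_pos']),s['torque'],s['ft_force'])
im=snap('top','t2.png');find('spot_point','knob_grip','top');find('spot_point','half_a_centre','top');snap('side');find('spot_point','half_a_centre','side')
E
```

```text
[0.5724 0.1145 0.0816] [ 0.2515  0.5244 -0.0599] [-1.1505  1.0737  7.3728]
top spot_point half_a_centre 0.61 [ 0.5574 -0.1301  0.0747]
top spot_point half_a_centre 0.31 [ 0.4927 -0.3348  0.0168]
side spot_point half_a_centre 0.73 [ 0.557  -0.131   0.0727]
```

>>> arm_command --xyz '[[0,0,0],[0,0,0],[0,0,0],[0,0,0.03],[0,0,0.07],[0,0,0.11],[-0.02,0.03,0.13],[-0.04,0.07,0.13],[-0.06,0.11,0.13],[-0.07,0.15,0.13],[-0.08,0.19,0.13],[-0.088,0.2245,0.13],[-0.088,0.2245,0.13],[-0.088,0.2245,0.13]]' --rot '[[0,0,0],[0,0,0],[0,0,0],[0,0,0],[0,0,0],[0,0,0],[0,0,0],[0,0,0],[0,0,0],[0,0,0],[0,0,0],[0,0,0],[0,0,0],[0,0,0]]' --grip 0.5

```text
time: 7.17
ee_pos: [0.4822, 0.3398, 0.2097]
eef_rot: [0.733, 0.68, -0.001, -0.0]
ft_force: [0.4, -1.1, -0.0]
width: 0.0432
grip_force: 0.0
```

```bash
python3 - <<'E'
from h import *
im=snap('wrist','w2.png');st()
find('spot_point','half_b_centre','wrist')
E
```

```text
t 7.2167 p [0.4835 0.3375 0.2099] R
 [[ 0.0795  0.9968 -0.0007]
 [ 0.9968 -0.0795 -0.0013]
 [-0.0013 -0.0006 -1.    ]] w 0.043413399127090885 0.0 q [-0.8628  0.2599  0.2108  1.5879 -0.0552  1.301  -0.7236]
```

View pics/w2.png

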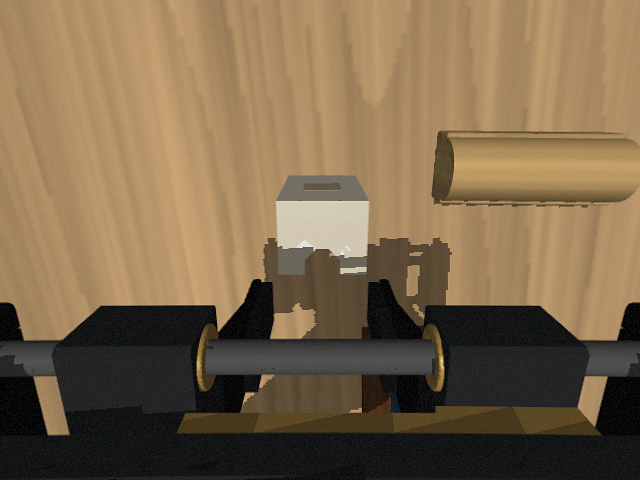

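Half b's top back edge runs from (277,200) to (368,200), nearly level, so the tool yaw matches. The form is well to the right.

```bash
python3 - <<'E'
from h import *
for p in [(277,200),(368,200),(277,274),(369,274)]: print(p,ray('wrist',*p,.11))
print('mid axis', ray('wrist',320,240,.11))
E
```

```text
(277, 200) [0.4568 0.363  0.11  ]
(368, 200) [0.5194 0.3579 0.11  ]
(277, 274) [0.4504 0.3079 0.11  ]
(369, 274) [0.5176 0.3024 0.11  ]
mid axis [0.484  0.3316 0.11  ]
```

>>> arm_command --xyz '[[0.0025,-0.005,0],[0.0025,-0.005,0],[0.0025,-0.005,-0.03],[0.0025,-0.005,-0.06],[0.0025,-0.005,-0.09],[0.0025,-0.005,-0.12],[0.0025,-0.005,-0.144],[0.0025,-0.005,-0.144],[0.0025,-0.005,-0.144]]' --rot '[[0,0,0],[0,0,0],[0,0,0],[0,0,0],[0,0,0],[0,0,0],[0,0,0],[0,0,0],[0,0,0]]' --grip 1

```text
time: 8.02
ee_pos: [0.4865, 0.331, 0.0663]
eef_rot: [0.736, 0.677, -0.001, 0.0]
ft_force: [0.3, -0.1, 0.4]
width: 0.0862
grip_force: 0.0
```

>>> arm_command --xyz '[[0,0,0],[0,0,0],[0,0,0],[0,0,0],[0,0,0],[0,0,0],[0,0,0]]' --rot '[[0,0,0],[0,0,0],[0,0,0],[0,0,0],[0,0,0],[0,0,0],[0,0,0]]' --grip 0.4 --squeeze 25

```text
time: 8.6
ee_pos: [0.4862, 0.3329, 0.0675]
eef_rot: [0.735, 0.678, 0.0, -0.0]
ft_force: [-4.6, -1.5, 6.6]
width: 0.0652
grip_force: 24.6
```

>>> arm_command --xyz '[[0,0,0.01],[0,0,0.03],[0,0,0.06],[0,0,0.09],[0,-0.01,0.12],[0.01,-0.03,0.13],[0.02,-0.06,0.13],[0.03,-0.095,0.13],[0.035,-0.13,0.13],[0.04,-0.165,0.13],[0.045,-0.2,0.13],[0.05,-0.235,0.13],[0.06,-0.27,0.13],[0.065,-0.3,0.13],[0.07,-0.33,0.13],[0.075,-0.35,0.13],[0.077,-0.366,0.13],[0.077,-0.366,0.13],[0.077,-0.366,0.13],[0.077,-0.366,0.13]]' --rot '[[0,0,0],[0,0,0],[0,0,0],[0,0,0],[0,0,0],[0,0,0],[0,0,0.01],[0,0,0.02],[0,0,0.03],[0,0,0.035],[0,0,0.035],[0,0,0.035],[0,0,0.035],[0,0,0.035],[0,0,0.035],[0,0,0.035],[0,0,0.035],[0,0,0.035],[0,0,0.035],[0,0,0.035]]'

```text
time: 10.27
ee_pos: [0.5633, -0.0329, 0.1967]
eef_rot: [0.723, 0.691, 0.0, -0.0]
ft_force: [0.1, 0.9, -2.7]
width: 0.0648
grip_force: 24.5
```

```bash
python3 - <<'E'
from h import *
im=snap('wrist','w3.png');st()
a=snap('top');cv2.imwrite('pics/t3.png',np.hstack([im[:, :, ::-1],]));
E
```

```text
t 10.3167 p [ 0.5633 -0.0325  0.1967] R
 [[ 0.0445  0.999   0.    ]
 [ 0.999  -0.0445  0.0005]
 [ 0.0005  0.     -1.    ]] w 0.06448128281166499 24.536812661463046 q [-0.4118  0.2197  0.4509  1.6844 -0.1004  1.2603  0.0158]
```

View pics/w3.png

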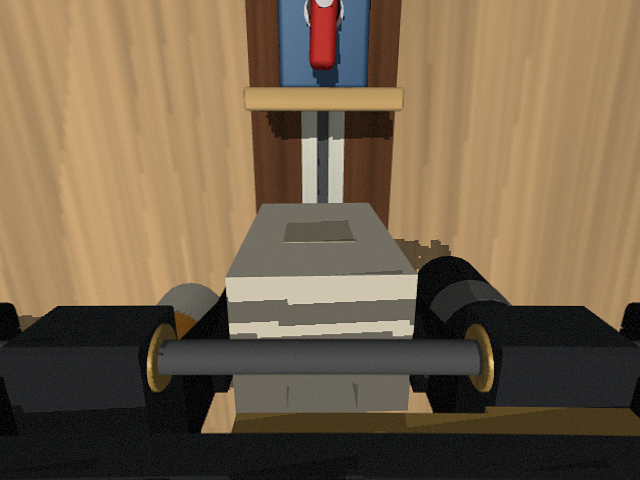

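The half hangs straight above the track. Its sides are parallel to the bed edges, and the jaw is clear at row 98. Lowering.

>>> arm_command --xyz '[[0,0,-0.02],[0,0,-0.045],[0,0,-0.07],[0,0,-0.088],[0,0,-0.098],[0,0,-0.103],[0,0,-0.105],[0,0,-0.107],[0,0,-0.109],[0,0,-0.11]]' --rot '[[0,0,0],[0,0,0],[0,0,0],[0,0,0],[0,0,0],[0,0,0],[0,0,0],[0,0,0],[0,0,0],[0,0,0]]'

```text
time: 11.2
ee_pos: [0.564, -0.0336, 0.0873]
eef_rot: [0.723, 0.691, 0.001, 0.0]
ft_force: [0.3, 0.3, -2.7]
width: 0.0649
grip_force: 24.5
```

>>> arm_command --xyz '[[0,0,-0.001],[0,0,-0.002],[0,0,-0.002]]' --rot '[[0,0,0],[0,0,0],[0,0,0]]'

```text
time: 11.45
ee_pos: [0.5636, -0.034, 0.0852]
eef_rot: [0.723, 0.691, 0.0, 0.0]
ft_force: [-2.8, -0.6, 3.2]
width: 0.0647
grip_force: 24.6
```

>>> arm_command --xyz '[[0,0,0],[0,0,0],[0,0,0],[0,0,0],[0,0,0.02],[0,0,0.05],[0,0,0.09],[0,0,0.13],[0,0.03,0.15],[0,0.06,0.15],[0,0.09,0.15],[0,0.12,0.15],[0,0.12,0.15],[0,0.12,0.15]]' --rot '[[0,0,0],[0,0,0],[0,0,0],[0,0,0],[0,0,0],[0,0,0],[0,0,0],[0,0,0],[0,0,0],[0,0,0],[0,0,0],[0,0,0],[0,0,0],[0,0,0]]' --grip 1

```text
time: 12.62
ee_pos: [0.5632, 0.0885, 0.2344]
eef_rot: [0.722, 0.692, 0.0, -0.0]
ft_force: [0.2, -1.2, 0.2]
width: 0.0869
grip_force: 0.0
```

```bash
python3 - <<'E'
from h import *
im=snap('wrist','w4.png');st()
find('spot_point','half_b_centre','wrist');find('spot_point','half_a_centre','wrist');find('spot_point','knob_grip','wrist')
t=snap('top')[:,:,::-1][218:293,235:420]
cv2.imwrite('pics/t4.png',cv2.resize(t,None,fx=4,fy=4,interpolation=cv2.INTER_CUBIC))
find('spot_point','half_b_centre','top');find('spot_point','half_a_centre','top');find('spot_point','knob_grip','top')
E
```

```text
t 12.6667 p [0.5634 0.0866 0.2345] R
 [[ 0.0449  0.999   0.0001]
 [ 0.999  -0.0449 -0.0003]
 [-0.0003  0.0001 -1.    ]] w 0.0871439085675612 0.0 q [-0.5597  0.2048  0.3803  1.6132 -0.0774  1.3384 -0.2137]
wrist spot_point half_b_centre 0.78 [ 0.5638 -0.029   0.0766]
wrist spot_point half_a_centre 0.79 [ 0.5637 -0.1328  0.0776]
wrist spot_point knob_grip 0.79 [0.5715 0.1091 0.092 ]
top spot_point half_b_centre 0.87 [ 0.5648 -0.0276  0.0716]
top spot_point half_b_centre 0.27 [ 0.4267 -0.1357  0.0969]
top spot_point half_a_centre 0.93 [ 0.5574 -0.1286  0.0728]
```

View pics/t4.png

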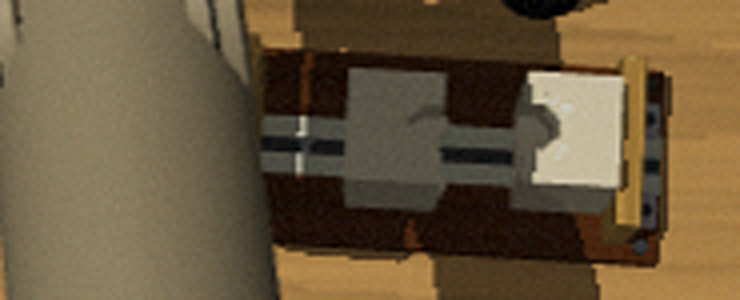

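View pics/w4.png

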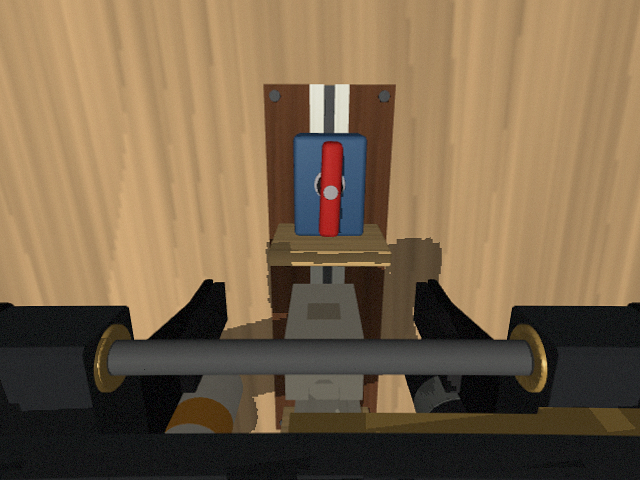

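```bash
python3 - <<'E'
from h import *
A=lambda u,v,z: ray('top',235+(u-1.5)/4,218+(v-1.5)/4,z)[:2]
O=np.array([.5567,-.1583]);ex=np.array([.0451,.999]);ey=np.array([-.999,.0451])
for c in [(348,69),(445,73),(441,187),(346,180),(529,72),(625,77),(621,187)]:
    d=A(*c,.128)-O;print(c,d@ex,d@ey)
E
```

```text
(348, 69) 0.15881502786815002 -0.02856123722274305
(445, 73) 0.103581867414428 -0.029486897827444302
(441, 187) 0.1023503390165711 0.0361044464407715
(346, 180) 0.15604141151680329 0.035284211679457306
(529, 72) 0.05588282604709882 -0.03288109096018946
(625, 77) 0.001136546634008652 -0.03320418404275002
(621, 187) 0.0009612704044519968 0.030173235843190545
```

Both views agree that half b sits about 4.5 mm towards −x world of half a's line: in the wrist view its foot centre is at col 323.5 and the track centre at 327. I'll regrip, lift 3 mm, shift and set it down again.

>>> arm_command --xyz '[[0,-0.03,0],[0,-0.06,0],[0,-0.09,0],[0,-0.12,0],[0,-0.12,0],[0,-0.12,-0.03],[0,-0.12,-0.065],[0,-0.12,-0.1],[0,-0.12,-0.13],[0,-0.12,-0.148],[0,-0.12,-0.148],[0,-0.12,-0.148]]' --rot '[[0,0,0],[0,0,0],[0,0,0],[0,0,0],[0,0,0],[0,0,0],[0,0,0],[0,0,0],[0,0,0],[0,0,0],[0,0,0],[0,0,0]]'

```text
time: 14.02
ee_pos: [0.5631, -0.0339, 0.0865]
eef_rot: [0.723, 0.691, -0.001, -0.0]
ft_force: [0.7, -0.1, 0.2]
width: 0.0869
grip_force: 0.0
```

>>> arm_command --xyz '[[0,0,0],[0,0,0],[0,0,0],[0,0,0],[0,0,0],[0,0,0],[0,0,0]]' --rot '[[0,0,0],[0,0,0],[0,0,0],[0,0,0],[0,0,0],[0,0,0],[0,0,0]]' --grip 0.4 --squeeze 20

```text
time: 14.6
ee_pos: [0.5634, -0.0337, 0.0872]
eef_rot: [0.723, 0.691, 0.0, -0.0]
ft_force: [-4.2, -0.1, 7.1]
width: 0.0643
grip_force: 19.8
```

>>> arm_command --xyz '[[0,0,0.002],[0,0,0.004],[0.002,0,0.004],[0.0045,0,0.004],[0.0045,0,0.004],[0.0045,0,0.002],[0.0045,0,0.001],[0.0045,0,-0.0005],[0.0045,0,-0.0015],[0.0045,0,-0.002]]' --rot '[[0,0,0],[0,0,0],[0,0,0],[0,0,0],[0,0,0],[0,0,0],[0,0,0],[0,0,0],[0,0,0],[0,0,0]]'

```text
time: 15.43
ee_pos: [0.5665, -0.0339, 0.086]
eef_rot: [0.723, 0.691, -0.001, -0.001]
ft_force: [-17.8, -0.1, 28.7]
width: 0.0636
grip_force: 20.0
```

>>> arm_command --xyz '[[0,0,0.001],[0,0,0.002],[0,0,0.004],[0,0,0.004],[0,0,0.004]]' --rot '[[0,0,0],[0,0,0],[0,0,0],[0,0,0],[0,0,0]]'

```text
time: 15.85
ee_pos: [0.5679, -0.0337, 0.0884]
eef_rot: [0.723, 0.691, 0.0, 0.0]
ft_force: [0.3, -0.4, -2.7]
width: 0.0641
grip_force: 20.0
```

>>> arm_command --xyz '[[0,0,-0.001],[0,0,-0.0015],[0,0,-0.002],[0,0,-0.002]]' --rot '[[0,0,0],[0,0,0],[0,0,0],[0,0,0]]'

```text
time: 16.18
ee_pos: [0.5678, -0.0337, 0.0863]
eef_rot: [0.723, 0.691, -0.0, -0.0]
ft_force: [0.4, 0.6, -3.0]
width: 0.0638
grip_force: 20.0
```

>>> arm_command --xyz '[[0,0,-0.0005],[0,0,-0.001],[0,0,-0.001]]' --rot '[[0,0,0],[0,0,0],[0,0,0]]'

```text
time: 16.43
ee_pos: [0.5679, -0.0337, 0.086]
eef_rot: [0.723, 0.691, 0.0, -0.0]
ft_force: [-2.7, -1.3, 2.8]
width: 0.0639
grip_force: 20.0
```

>>> arm_command --xyz '[[0,0,0],[0,0,0],[0,0,0],[0,0,0],[0,0,0.02],[0,0,0.05],[0,0,0.09],[0,0.02,0.12],[0,0.06,0.12],[0.002,0.1,0.12],[0.004,0.14,0.12],[0.0045,0.148,0.12],[0.0045,0.148,0.12]]' --rot '[[0,0,0],[0,0,0],[0,0,0],[0,0,0],[0,0,0],[0,0,0],[0,0,0],[0,0,0],[0,0,-0.02],[0,0,-0.035],[0,0,-0.035],[0,0,-0.035],[0,0,-0.035]]' --grip 1

```text
time: 17.52
ee_pos: [0.572, 0.119, 0.2052]
eef_rot: [0.733, 0.68, 0.0, -0.001]
ft_force: [-0.6, -0.1, -0.0]
width: 0.0867
grip_force: 0.0
```

```bash
python3 - <<'E'
from h import *
st()
t=snap('top','t5f.png')[:,:,::-1][225:280,310:405]
cv2.imwrite('pics/t5.png',cv2.resize(t,None,fx=8,fy=8,interpolation=cv2.INTER_CUBIC))
E
```

```text
t 17.5167 p [0.572  0.119  0.2052] R
 [[ 0.0743  0.9972 -0.0003]
 [ 0.9972 -0.0743  0.0011]
 [ 0.001  -0.0004 -1.    ]] w 0.08673120112119012 0.0 q [-0.5934  0.2556  0.3711  1.6172 -0.0968  1.2869 -0.2804]
```

View pics/t5.png

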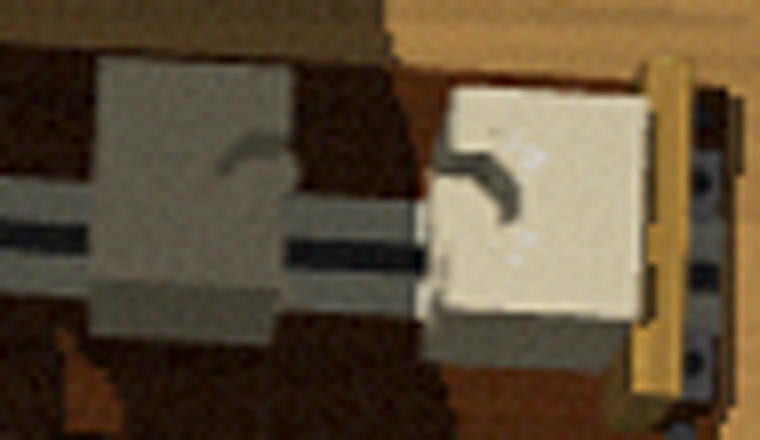

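Half b's top corners are (98,57), (294,66), (280,291) and (90,278). Half a's are (450,88), (649,96), (641,322) and (437,309).

```bash
python3 - <<'E'
from h import *
A=lambda u,v,z: ray('top',310+(u-3.5)/8,225+(v-3.5)/8,z)[:2]
O=np.array([.5567,-.1583]);ex=np.array([.0451,.999]);ey=np.array([-.999,.0451])
for c in [(98,57),(294,66),(280,291),(90,278),(450,88),(649,96),(641,322),(437,309)]:
    d=A(*c,.128)-O;print(c,d@ex,d@ey)
# track slot edges for the centre line at bed level
for c in [(45,235),(355,256)]:
    d=A(*c,.018)-O;print('slot',d@ex,d@ey)
E
```

```text
(98, 57) 0.1588409883695029 -0.03598890473724267
(294, 66) 0.10296291905922664 -0.03665430957467027
(280, 291) 0.1034752709794401 0.028314725600755035
(90, 278) 0.1572089863531736 0.027773125442640288
(450, 88) 0.058305664558113236 -0.032883572598567924
(649, 96) 0.001591169851800331 -0.033904382460744335
(641, 322) 0.0013450772316350545 0.031194894382243668
(437, 309) 0.05900510311845781 0.030845158948443967
slot 0.1742959104566905 -0.0023263227477444974
slot 0.07894978915901887 -0.001413208197671722
```

Half b now lies about 2.9 mm the other way, which is right at the self-centring limit. I'll correct it by −2.8 mm in x.

>>> arm_command --xyz '[[-0.001,-0.03,0],[-0.002,-0.07,0],[-0.004,-0.11,0],[-0.0045,-0.14,0],[-0.0045,-0.148,0],[-0.0045,-0.148,0],[-0.0045,-0.148,-0.03],[-0.0045,-0.148,-0.065],[-0.0045,-0.148,-0.1],[-0.0045,-0.148,-0.118],[-0.0045,-0.148,-0.118],[-0.0045,-0.148,-0.118]]' --rot '[[0,0,0.01],[0,0,0.02],[0,0,0.035],[0,0,0.035],[0,0,0.035],[0,0,0.035],[0,0,0.035],[0,0,0.035],[0,0,0.035],[0,0,0.035],[0,0,0.035],[0,0,0.035]]'

```text
time: 18.57
ee_pos: [0.5676, -0.033, 0.0873]
eef_rot: [0.723, 0.691, -0.001, -0.0]
ft_force: [-0.6, 0.1, 1.1]
width: 0.0871
grip_force: 0.0
```

>>> arm_command --xyz '[[0,0,0],[0,0,0],[0,0,0],[0,0,0],[0,0,0],[0,0,0],[0,0,0]]' --rot '[[0,0,0],[0,0,0],[0,0,0],[0,0,0],[0,0,0],[0,0,0],[0,0,0]]' --grip 0.4 --squeeze 20

```text
time: 19.15
ee_pos: [0.5683, -0.0336, 0.0884]
eef_rot: [0.723, 0.691, 0.001, 0.0]
ft_force: [-1.3, 1.2, 4.7]
width: 0.0639
grip_force: 20.0
```

>>> arm_command --xyz '[[0,0,0.002],[0,0,0.005],[0,0,0.005],[-0.0028,0,0.005],[-0.0028,0,0.005],[-0.0028,0,0.003],[-0.0028,0,0.001],[-0.0028,0,0.0005],[-0.0028,0,0.0005]]' --rot '[[0,0,0],[0,0,0],[0,0,0],[0,0,0],[0,0,0],[0,0,0],[0,0,0],[0,0,0],[0,0,0]]'

```text
time: 19.9
ee_pos: [0.5648, -0.0337, 0.0882]
eef_rot: [0.723, 0.691, -0.0, -0.0]
ft_force: [-4.7, 0.4, 4.6]
width: 0.064
grip_force: 20.0
```

On the bed with light contact. Release and go to the knob.

>>> arm_command --xyz '[[0,0,0],[0,0,0],[0,0,0],[0,0,0],[0,0,0.02],[0,0,0.05],[0,0,0.09],[0,0.02,0.12],[0,0.06,0.12],[0.003,0.1,0.12],[0.007,0.14,0.12],[0.0073,0.147,0.12],[0.0073,0.147,0.12]]' --rot '[[0,0,0],[0,0,0],[0,0,0],[0,0,0],[0,0,0],[0,0,0],[0,0,0],[0,0,0],[0,0,-0.02],[0,0,-0.035],[0,0,-0.035],[0,0,-0.035],[0,0,-0.035]]' --grip 1

```text
time: 20.98
ee_pos: [0.5721, 0.1178, 0.2077]
eef_rot: [0.733, 0.68, 0.0, -0.0]
ft_force: [0.2, -0.0, 0.4]
width: 0.0872
grip_force: 0.0
```

```bash
python3 - <<'E'
from h import *
st()
t=snap('top','t6f.png')[:,:,::-1][225:280,310:405]
cv2.imwrite('pics/t6.png',cv2.resize(t,None,fx=8,fy=8,interpolation=cv2.INTER_CUBIC))
E
```

```text
t 20.9833 p [0.5721 0.1178 0.2077] R
 [[ 0.0746  0.9972 -0.0004]
 [ 0.9972 -0.0746  0.001 ]
 [ 0.0009 -0.0004 -1.    ]] w 0.0872228490841847 0.0 q [-0.5932  0.2537  0.3731  1.6143 -0.0964  1.2917 -0.279 ]
```

View pics/t6.png

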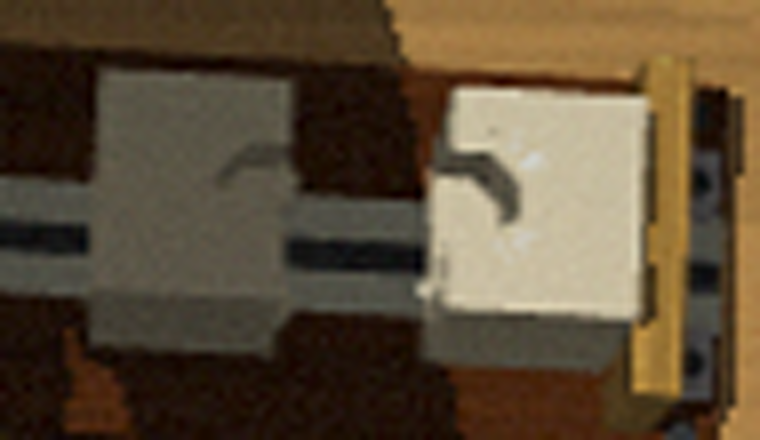

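The top edges are now in line: half b's edge moved about 10 px (2.8 mm), so the offset is about 0. Now gripping the knob.

>>> arm_command --xyz '[[0,-0.001,-0.02],[0,-0.002,-0.05],[0,-0.002,-0.08],[0,-0.002,-0.11],[0,-0.002,-0.126],[0,-0.002,-0.126],[0,-0.002,-0.126]]' --rot '[[0,0,0],[0,0,0],[0,0,0],[0,0,0],[0,0,0],[0,0,0],[0,0,0]]' --grip 0.5

```text
time: 21.62
ee_pos: [0.5723, 0.1097, 0.082]
eef_rot: [0.736, 0.677, -0.001, 0.0]
ft_force: [0.6, -0.4, 0.6]
width: 0.0488
grip_force: 0.0
```

>>> arm_command --xyz '[[0,0,0],[0,0,0],[0,0,0],[0,0,0],[0,0,0],[0,0,0],[0,0,0]]' --rot '[[0,0,0],[0,0,0],[0,0,0],[0,0,0],[0,0,0],[0,0,0],[0,0,0]]' --grip 0 --squeeze 45

```text
time: 22.2
ee_pos: [0.5722, 0.1115, 0.0826]
eef_rot: [0.735, 0.678, 0.0, -0.0]
ft_force: [-3.9, -0.2, 6.4]
width: 0.0157
grip_force: 45.0
```

>>> arm_command --xyz '[[0,-0.008,0],[-0.001,-0.018,0],[-0.001,-0.028,0],[-0.002,-0.036,0],[-0.002,-0.042,0],[-0.002,-0.046,0],[-0.002,-0.049,0],[-0.002,-0.052,0],[-0.0025,-0.055,0],[-0.0025,-0.058,0],[-0.003,-0.061,0],[-0.003,-0.064,0],[-0.003,-0.067,0],[-0.003,-0.07,0],[-0.003,-0.073,0],[-0.0035,-0.076,0],[-0.0035,-0.079,0],[-0.0035,-0.082,0],[-0.004,-0.085,0],[-0.004,-0.088,0]]' --rot '[[0,0,0],[0,0,0],[0,0,0],[0,0,0],[0,0,0],[0,0,0],[0,0,0],[0,0,0],[0,0,0],[0,0,0],[0,0,0],[0,0,0],[0,0,0],[0,0,0],[0,0,0],[0,0,0],[0,0,0],[0,0,0],[0,0,0],[0,0,0]]'

```text
time: 23.87
ee_pos: [0.5681, 0.0241, 0.0826]
eef_rot: [0.735, 0.678, 0.0, -0.001]
ft_force: [-4.8, 5.2, 7.9]
width: 0.0155
grip_force: 45.0
```

>>> arm_command --xyz '[[0,-0.002,0],[0,-0.004,0],[0,-0.006,0],[0,-0.008,0],[0,-0.009,0],[0,-0.01,0],[-0.0005,-0.011,0],[-0.0005,-0.011,0]]' --rot '[[0,0,0],[0,0,0],[0,0,0],[0,0,0],[0,0,0],[0,0,0],[0,0,0],[0,0,0]]'

```text
time: 24.53
ee_pos: [0.5676, 0.0128, 0.0826]
eef_rot: [0.735, 0.678, 0.0, -0.001]
ft_force: [-5.9, 2.9, 9.5]
width: 0.0157
grip_force: 45.0
```

>>> arm_command --xyz '[[0,-0.001,0],[0,-0.002,0],[0,-0.003,0],[0,-0.003,0]]' --rot '[[0,0,0],[0,0,0],[0,0,0],[0,0,0]]'

```text
time: 24.87
ee_pos: [0.5675, 0.0107, 0.0826]
eef_rot: [0.735, 0.678, 0.0, -0.001]
ft_force: [-6.0, 4.9, 9.6]
width: 0.0156
grip_force: 45.0
```

>>> arm_command --xyz '[[0,-0.001,0],[0,-0.002,0],[0,-0.003,0],[0,-0.003,0]]' --rot '[[0,0,0],[0,0,0],[0,0,0],[0,0,0]]'

```text
time: 25.2
ee_pos: [0.5675, 0.0105, 0.0826]
eef_rot: [0.734, 0.679, 0.001, -0.002]
ft_force: [-7.1, 12.9, 9.4]
width: 0.0153
grip_force: 45.0
```

>>> arm_command --xyz '[[0,-0.001,0],[0,-0.003,0],[0,-0.004,0],[0,-0.004,0]]' --rot '[[0,0,0],[0,0,0],[0,0,0],[0,0,0]]'

```text
time: 25.53
ee_pos: [0.5675, 0.0104, 0.0826]
eef_rot: [0.733, 0.68, 0.003, -0.004]
ft_force: [-6.9, 24.7, 9.3]
width: 0.0158
grip_force: 45.0
```

```bash
python3 - <<'E'
from h import *
st()
im=snap('top','t7f.png');
for l in ['half_a_centre','half_b_centre']: find('spot_point',l,'top',1)
snap('side','s7.png')
for l in ['half_a_centre','half_b_centre','knob_grip']: find('spot_point',l,'side',1)
# profile along the mould's top, clamp y=-15mm line, z=.128
m=r.camera_model('top');T=np.linalg.inv(np.array(m['T']))
O=np.array([.5567,-.1583]);ex=np.array([.0451,.999]);ey=np.array([-.999,.0451])
g=cv2.cvtColor(im,cv2.COLOR_RGB2GRAY)
for yy in (-.028,.02):
  row=[]
  for s in np.arange(-.01,.135,.0025):
    p=T@np.r_[O+s*ex+yy*ey,.128,1];a,b=p[0]/-p[2],-p[1]/-p[2];k=1+m['k1']*(a*a+b*b)
    row.append(int(cv2.getRectSubPix(g,(1,1),(float(m['fx']*a*k+m['cx']),float(m['fy']*b*k+m['cy'])))[0,0]))
  print(yy,row)
E
```

```text
t 25.5333 p [0.5675 0.0104 0.0826] R
 [[ 0.0748  0.9972 -0.0012]
 [ 0.9972 -0.0748  0.009 ]
 [ 0.0089 -0.0018 -1.    ]] w 0.015767171600644947 45.011295676231384 q [-0.4277  0.3402  0.398   1.7951 -0.1613  1.0376 -0.0426]
top spot_point half_a_centre 0.9 [ 0.5589 -0.1283  0.0756]
top spot_point half_b_centre 0.78 [ 0.564  -0.0764  0.0732]
side spot_point half_a_centre 0.84 [ 0.5553 -0.1366  0.0714]
side spot_point knob_grip 0.57 [0.5692 0.0114 0.0904]
-0.028 [89, 129, 117, 76, 95, 177, 187, 180, 184, 186, 183, 185, 180, 116, 79, 82, 83, 88, 82, 81, 83, 83, 85, 85, 86, 86, 84, 81, 85, 83, 82, 84, 85, 82, 84, 84, 82, 83, 85, 82, 81, 81, 82, 83, 84, 84, 84, 87, 73, 59, 70, 115, 142, 141, 129, 82, 101, 136, 109]
0.02 [88, 127, 116, 90, 104, 173, 188, 189, 185, 190, 188, 185, 138, 79, 82, 81, 83, 84, 81, 85, 81, 82, 81, 84, 82, 82, 83, 86, 82, 84, 85, 83, 83, 84, 84, 80, 83, 82, 85, 82, 84, 84, 85, 82, 83, 85, 84, 85, 74, 61, 57, 48, 51, 55, 62, 62, 66, 74, 75]
```

The tops read as one continuous surface from 0 to 109 mm with no dark gap, so the mould is shut. Tightening while pressing.

>>> arm_command --xyz '[[0,0,0],[-0.0005,0,0],[-0.001,0.0002,0],[-0.0013,0.0004,0],[-0.0015,0.0006,0],[-0.0018,0.0008,0],[-0.002,0.001,0],[-0.0022,0.0012,0],[-0.0024,0.0014,0],[-0.0025,0.0016,0],[-0.0026,0.0018,0],[-0.0027,0.002,0],[-0.0027,0.0022,0],[-0.0027,0.0024,0],[-0.0027,0.0025,0],[-0.0027,0.0025,0],[-0.0027,0.0025,0]]' --rot '[[0,0,-0.1],[0,0,-0.2],[0,0,-0.3],[0,0,-0.4],[0,0,-0.5],[0,0,-0.6],[0,0,-0.7],[0,0,-0.8],[0,0,-0.9],[0,0,-1.0],[0,0,-1.1],[0,0,-1.2],[0,0,-1.3],[0,0,-1.4],[0,0,-1.48],[0,0,-1.48],[0,0,-1.48]]'

```text
time: 27.3
ee_pos: [0.5662, 0.0116, 0.0825]
eef_rot: [1.0, 0.008, 0.001, -0.003]
ft_force: [0.6, 21.7, 2.0]
width: 0.0156
grip_force: 45.1
```

```bash
python3 - <<'E'
from h import *
st();s=r.read_state();print(s['torque'],s['ft_force'])
E
```

```text
t 27.3 p [0.5662 0.0116 0.0825] R
 [[ 0.9999  0.0156  0.0016]
 [ 0.0156 -0.9999  0.0067]
 [ 0.0017 -0.0067 -1.    ]] w 0.015612633818197974 45.05354404449463 q [-0.647   0.3762  0.6634  1.8115 -0.2727  1.0432 -1.4342]
[ 4.3968 -0.1454  0.2516] [ 0.5568 21.7456  2.0423]
```

>>> arm_command --xyz '[[0,0,0],[0,0,0],[0,0,0]]' --rot '[[0,0,-0.04],[0,0,-0.07],[0,0,-0.07]]'

```text
time: 27.55
ee_pos: [0.566, 0.0116, 0.0825]
eef_rot: [1.0, -0.027, 0.0, -0.003]
ft_force: [0.5, 19.5, 4.0]
width: 0.0161
grip_force: 46.9
```

```bash
python3 - <<'E'
from h import *
s=r.read_state();print(R.from_quat(s['eef_rot']).as_matrix()[:,0],s['torque'],s['ft_force'])
E
```

```text
[ 0.9985 -0.0546  0.0006] [4.3521 0.2671 1.0888] [ 0.5172 19.4822  3.9709]
```

>>> arm_command --xyz '[[0,0.003,0],[0,0.006,0],[0,0.006,0]]' --rot '[[0,0,0.03],[0,0,0.05],[0,0,0.05]]'

```text
time: 27.8
ee_pos: [0.5659, 0.0118, 0.0825]
eef_rot: [1.0, -0.004, 0.001, -0.0]
ft_force: [2.8, 5.9, 2.0]
width: 0.0155
grip_force: 44.9
```

>>> arm_command --xyz '[[0,0,0],[0,0,0],[0,0,0],[0,0,0],[0,0,0.03],[0,0,0.06],[0,0,0.1],[0,0.03,0.13],[-0.03,0.07,0.15],[-0.06,0.11,0.15],[-0.09,0.15,0.15],[-0.1,0.19,0.15],[-0.1,0.22,0.15],[-0.1,0.22,0.15]]' --rot '[[0,0,0],[0,0,0],[0,0,0],[0,0,0],[0,0,0],[0,0,0],[0,0,0],[0,0,0],[0,0,0],[0,0,0],[0,0,0],[0,0,0],[0,0,0],[0,0,0]]' --grip 0.5

```text
time: 28.97
ee_pos: [0.4625, 0.2367, 0.232]
eef_rot: [1.0, -0.002, -0.0, -0.001]
ft_force: [-0.6, 0.9, -0.2]
width: 0.0439
grip_force: 0.0
```

```bash
python3 - <<'E'
from h import *
im=snap('top','t8f.png')
hsv=cv2.cvtColor(im,cv2.COLOR_RGB2HSV);m=((hsv[...,0]<6)|(hsv[...,0]>174))&(hsv[...,1]>190)&(hsv[...,2]>90)
m[:, :290]=0;m[:,350:]=0;m[:220]=0;m[290:]=0
v,u=np.nonzero(m);P=np.array([ray('top',x,y,.1) for x,y in zip(u,v)])[:,:2];w,V=np.linalg.eigh(np.cov(P.T))
O=np.array([.5567,-.1583]);ex=np.array([.0451,.999]);ey=np.array([-.999,.0451])
print(len(u),P.mean(0),(P.mean(0)-O)@ex-.062,'knob',1.5257-np.arctan(V[1,1]/V[0,1]))
for l in ['half_a_centre','half_b_centre','knob_grip']: find('spot_point',l,'top',1)
M=r.camera_model('top');T=np.linalg.inv(np.array(M['T']));g=cv2.cvtColor(im,cv2.COLOR_RGB2GRAY)
def val(s,y,z):
    p=T@np.r_[O+s*ex+y*ey,z,1];a,b=p[0]/-p[2],-p[1]/-p[2];k=1+M['k1']*(a*a+b*b)
    return int(cv2.getRectSubPix(g,(1,1),(float(M['fx']*a*k+M['cx']),float(M['fy']*b*k+M['cy'])))[0,0])
for yy in (-.028,.02): print(yy,[val(s,yy,.128) for s in np.arange(.04,.13,.0025)])
for s in (.02,.04,.065,.09): print(s,[val(s,y,.128) for y in np.arange(-.04,-.025,.001)],[val(s,y,.128) for y in np.arange(.022,.042,.001)])
E
```

```text
170 [0.5667 0.0148] 0.11135810929040418 knob 1.3724818706449105
top spot_point half_a_centre 0.56 [ 0.5584 -0.1291  0.078 ]
top spot_point half_b_centre 0.56 [ 0.5677 -0.073   0.0697]
top spot_point knob_grip 0.61 [0.5671 0.0168 0.095 ]
-0.028 [190, 191, 192, 192, 193, 191, 193, 193, 195, 193, 193, 194, 191, 193, 193, 193, 193, 190, 193, 194, 194, 194, 192, 192, 194, 195, 195, 196, 175, 125, 152, 141, 138, 123, 68, 35]
0.02 [193, 195, 195, 192, 192, 194, 193, 192, 193, 195, 194, 194, 194, 194, 193, 191, 194, 195, 196, 194, 194, 195, 195, 195, 195, 196, 197, 196, 164, 120, 151, 145, 139, 121, 58, 52]
0.02 [120, 113, 89, 60, 54, 74, 97, 140, 182, 191, 192, 192, 192, 191, 191] [192, 191, 191, 191, 191, 195, 199, 167, 130, 102, 81, 68, 70, 72, 72, 73, 74, 75, 75, 73, 72]
0.04 [131, 105, 77, 57, 43, 52, 122, 192, 196, 196, 195, 192, 190, 190, 190] [192, 191, 192, 193, 195, 197, 193, 188, 151, 102, 72, 71, 70, 71, 72, 73, 74, 75, 75, 74, 68]
0.065 [114, 96, 79, 63, 50, 61, 72, 116, 168, 195, 194, 193, 193, 193, 193] [195, 192, 190, 193, 195, 196, 198, 187, 166, 142, 107, 73, 72, 73, 73, 73, 72, 72, 72, 72, 73]
0.09 [117, 102, 75, 48, 40, 33, 66, 120, 163, 179, 194, 194, 194, 194, 194] [194, 195, 195, 196, 196, 196, 197, 198, 197, 141, 86, 72, 71, 70, 72, 73, 73, 73, 73, 74, 75]
```

The knob reads 1.37, the opening is about 0.111 m, the tops are continuous and the sides line up within about 1 mm. Handing in.

```bash
python3 -c "
from bench import r
print(r.close_job())"
```

```text
the job is handed in; nothing more can be done
None
```

The job is handed in after about 29 s of the 64 s limit, though no verdict came back: the mould is shut with no visible gap between the halves (jaw opening measured at about 111 mm), their sides line up within about 1 mm, and the knob is tight at about 1.37 rad.

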